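# Walk the block incubator home into its docking frame and lock it

### The job

The heavy white block incubator stands a little short of the blue docking frame on the bench. Walk it forward by pushing gently, in turn, on its two black rubber rear corners only, until both ends of its front sit fully home against the frame's two stop pads; then swing the yellow lock bar shut behind it. Keep the incubator flat on the bench, never push hard, leave the lock bar open until it is home, and do not disturb anything else on the bench.

Things in the scene. Friction and masses are not known exactly. Their poses are not given: they have to be found in the camera images.
- case: The whole incubator, about 1.5 kg (varies by a fifth), loose, standing on the bench: 130 deep (x) x 210 wide (y) x 70 mm high, flat-bottomed. Origin: centre of its underside; +x is its front (towards the docking frame), +y its left seen from behind, z up. Rear bumper faces at x -65, front face at x +65 mm. Only the two black rubber rear bumpers may be touched.
- housing: The incubator's white housing, fixed to it, same origin and axes as case: all but bumpers and base plate. Must not be touched. Its rear vent wall, between the bumpers (y -61 to +61 mm), is recessed 6 mm from the bumper faces. Plain top, 69 mm high, in the rear half; two rows of capped tubes stand up to 103 mm over x +5 to +55 mm.
- bumper_left (a point): Centre of the rear face of the left black rubber bumper (on the incubator: x -65, y +84, z 41 mm). The bumper is 42 mm wide (y), 30 mm deep, 13 to 69 mm above the bench. A forward push here takes roughly 5 to 15 N and turns the incubator clockwise (seen from above) about a point some 50 mm beyond its centre on the other side, so it advances as well as turns.
- bumper_right (a point): Centre of the rear face of the right bumper (x -65, y -84, z 41 mm on the incubator); as the left one, but a push here turns the incubator counter-clockwise.
- nose_left (a point): Point on the incubator's front face (x +65, y +75, z 24 mm on it) that meets the left black rubber pad of the frame's end stop. The stop (two pads 50 mm wide, 6 to 42 mm high, on a clamped crossbar) has been set anywhere from x +55 to +75 mm in the frame and is not tracked: home must be felt. The pads are firm: force rises within about a millimetre; the stop does not yield.
- nose_right (a point): The same at the right end (x +65, y -75, z 24 mm on the incubator), meeting the right pad; both pads are level with one another. The front corners are rounded to 12 mm.
- dock: Blue docking frame on the bench, no floor, open towards the robot, 40 mm high. Origin on the bench, middle line; +x points away from the robot into the frame, z up. Home, the incubator is parallel to it, its origin at x -10 to +10 mm (as the end stop was set). Guides, inner faces y +-108 mm from x +20 mm on, leave 5 mm beside the 206 mm wide housing; flared lead-ins reach y +-127 mm at x -32 mm.
- latch (a joint): Angle (rad) of the yellow lock bar about its upright hinge. 0: it points straight back (frame's -x). It grows as the bar swings inwards behind the right bumper (tip moves to +y, then +x); shut at 1.57, against a stop, pointing along the frame's +y, 4 to 24 mm behind the bumper. Range -0.5 to 1.57. Stays where left; 1 to 3 N at the tip moves it.
- latch_hinge (a point): The lock bar's hinge axis (frame x -85, y -150 mm), 28 mm above the bench. Axes as the frame's.
- latch_tip (a point): Free end of the lock bar, 75 mm from the hinge, 28 mm above the bench. The bar is 12 mm thick and stands 11 to 45 mm above the bench.
- rack_orange: Bystander: white tube rack with orange caps, 60 x 144 x 100 mm, loose; near the frame's left side. Origin: centre of underside.
- rack_pink: Bystander: white tube rack with pink caps, 60 x 188 x 100 mm, loose. Origin: centre of underside.
- waste_cup: Bystander: red open cup, 72 mm across, 75 mm high, loose; right of the frame. Origin: centre of underside.
- gel_bottle: Bystander: hand gel bottle, 60 mm across, 150 mm high, loose. Origin: centre of underside.
- phone: Bystander: black desk phone, 200 x 170 x 65 mm, loose. Origin: centre of underside.
- scanner: Bystander: barcode scanner on a stand, 90 x 70 x 130 mm, loose. Origin: centre of underside.
Mind the look-alikes: they are no part of the job. What is shaped like the case but green or purple is not meant.

How it is judged:
On the way, in this order (a step that is already met when the one before it is completed fails the run):
1. the incubator has been walked most of the way, its origin less than 45 mm behind the frame's origin, lock bar still open (x of case in the frame of dock above -0.045 m and value of joint latch below 0.4 rad).
2. both ends of the incubator's front are home, within about 2 mm of the stop's pads, lock bar still open (horizontal distance between nose_left and end_stop_c0 below 0.0325 m and horizontal distance between nose_right and end_stop_c1 below 0.0325 m and y of case in the frame of dock between -0.012 and 0.012 m and value of joint latch below 0.4 rad), for 0.2 s.
At the end, for the whole second after the job is handed in: Both front ends of the incubator are within about 2 mm of the stop's pads, its middle within 12 mm of the frame's middle line, flat and at rest, and the lock bar is shut (beyond 1.42 rad). (end_stop_c0 and c1 are the left and right pads; their centres lie 30 mm behind their faces.) (horizontal distance between nose_left and end_stop_c0 below 0.0325 m and horizontal distance between nose_right and end_stop_c1 below 0.0325 m and y of case in the frame of dock between -0.012 and 0.012 m and value of joint latch above 1.42 rad and angle between case's own z axis and vertical below 0.05 rad and linear speed of case below 0.01 m/s and angular speed of case below 0.05 rad/s); the robot touches nothing.
It fails at once if the incubator pushed with more than 35 N (contact force between any of the fingers, the arm and case above 35 N).
It fails at once if the robot touches the incubator anywhere but on its rubber bumpers (over 3 N on the housing) (contact force between any of the fingers, the arm and housing above 3 N).
It fails at once if the incubator is tipped by more than 0.1 rad or lifted more than 15 mm (angle between case's own z axis and vertical above 0.1 rad or height (world z) of case above 0.015 m).
It fails at once if another thing on the bench is moved by more than 15 mm (distance of any of rack_orange, rack_pink, waste_cup, gel_bottle, phone, scanner from where it was at the start of the episode above 0.015 m).
It also fails if it takes over 72 s, if anything falls off the work surface, if the arm or the gripper's body presses on something with over 40 N, if the wrist force passes 120 N, or if a joint passes its speed limit or range.

### The arm

A 6-joint arm with a two-finger parallel gripper is mounted at the origin on the work surface. World frame = base frame: x ahead of the robot, y to its left, z up, the work surface at z = 0. Lengths are in m, angles in rad, forces in N, time in s.
With the tool pointing down it reaches from about 0.225 to 0.875 m from the base axis. Payload 3.4 kg.
Tool frame: the origin (TCP) lies at the very end of the fingers, on their centre line; the grasp point (between the pads) lies 19 mm behind it (manip.hold_point_z is the distance from the TCP to the grasp point, in m); z points along the fingers, x is the direction in which the jaws open and shut, and the axes are right-handed (so a half turn about z gives the same grasp; the last joint's range is limited). The gripper opens to 85 mm and grips with 20 to 120 N. Pads are 22 mm wide; open, the fingers measure 114 mm over their backs; the gripper's body (76 mm by 85 mm) begins 54 mm behind the grasp point. The pads swing forward as they close: fully open they stand 13 mm farther back than shut.
Start: joints at [-1.238, 0.276, 1.505, -0, 1.361, -0.121], TCP at [0.252, -0.517, 0.231] pointing down, gripper open.
Joint ranges: [-2.89, 2.89], [-0.75, 2.08], [0.22, 2.7], [-1.18, 4.32], [0.11, 2.71], [-2.7, 2.7]. Speed limits (rad/s): [2.57, 2.57, 3.14, 3.14, 3.14, 3.14].

### API

Orientations are given as a unit quaternion [w, x, y, z].
In Python, from rig import manip gives the robot as it stands.
- The arm moves only by the tool apply_moves, never from a script. Its argument "commands" is one flat list of numbers, 6 for each row, row after row: the shift along the tool's x, y, z normalised to -1 to 1, where 1 is 0.03 m, then the turn, a rotation vector about the tool's x, y, z normalised to -1 to 1, where 1 is 0.15 rad. A call has 1 to 20 rows; each row shifts and turns the commanded pose from where the row before left it, along the tool's axes as they then stand; what a row does not reach is not made up. A row lasts 1/10 s, in which the tool goes at most 50 mm and 8.59 degrees, less where a joint would pass 70% of its speed; a pose out of reach is approached as far as the arm can. A call with a number of a shift or a turn outside -1 to 1 is refused whole. A call with a gripper value outside its range is refused whole. "jaw" is the opening, from -1 (shut) to 1 (fully open), set as the call begins (left out, the last holds). The fingers move at their own pace and stop on an object; "newtons" is the grip in N (left out, the last holds). Time passes only in rows, so rows that do not move let the fingers close. It gives the time, the measured TCP pose, the force and the opening at its end, in the units of the state.
- manip.get_state(): the state, without advancing time (a new reading comes with each control period).
- manip.get_image(name): name is "side" or "top"; returns a dict with "frame" (384x512x3 uint8, red, green, blue), "fx", "fy", "cx", "cy" (pixels), "k1" (the pictures are not rectified: a ray, as slopes to the right and down, at radius r is drawn at 1 + k1 r^2 times it, then the intrinsics apply), "extrinsics" (4x4, takes a point from camera to world coordinates). Camera axes: x right, y up, looking along -z (the intrinsics and any distortion apply to the point x, -y, -z); pixel columns grow to the right and rows downward; lengths in m; the calibration is good to about 2 mm. A picture is of the moment at which its call begins. There is no depth.
- manip.sign_off(): hands the job in, once; it reports no verdict.
The state is a dict: "clock": time; "qpos": joint angles; "qd": joint speeds; "effort": joint torques, N m; "position": TCP position; "ee_rot": TCP orientation; "contact_force": force on the tool from outside, world axes, zero at the start; "moment": the same for the moment, N m; "width": finger opening in m.
Only numpy, scipy, OpenCV 4.12 (cv2) and the standard library are available. Lean on these libraries where they do the work, as an engineer would, in place of code of your own. Each camera call takes 0.05 s, during which the arm holds its last target. There are 200 camera calls.

## Working session

There is one attempt and no reset: what is moved stays moved. The work goes in short steps, Python scripts to look and compute and a tool call to move; the robot and the scene stay as the last step left them, time stands still between calls to the robot, and variables do not carry over. Pictures are saved under pics/ and viewed, about 8 in all and at most 12, crops included, and the job is handed in when it is done.

Besides the shell and the picture viewer there is one more tool, called after "Request:" as a command line: name --argument value ..., lists and objects as JSON in quotes. apply_moves: Moves the arm, as the interface text tells. Scaled input: -1 to 1 covers 0.03 m each way for a shift and 0.15 rad each way for a turn. Its arguments: {"type":"object","properties":{"commands":{"type":"array"},"jaw":{"type":"number"},"newtons":{"type":"number"}},"required":["commands"]}

```bash
ls; mkdir -p pics
cat > h.py <<'E'
import numpy as np, cv2
from rig import manip
def grab(n,f):
    d=manip.get_image(n); np.save(f'pics/{f}.npy',d,allow_pickle=True)
    cv2.imwrite(f'pics/{f}.png',cv2.cvtColor(np.asarray(d['frame'],np.uint8),cv2.COLOR_RGB2BGR)); return d
def load(f): return np.load(f'pics/{f}.npy',allow_pickle=True).item()
def ray(d,uv):
    K=np.array([[d['fx'],0,d['cx']],[0,d['fy'],d['cy']],[0,0,1.]])
    p=((np.array(uv,float)-[d['cx'],d['cy']])/[d['fx'],d['fy']]).reshape(-1,2)
    q=p.copy()
    for _ in range(30): q=p/(1+d['k1']*(q**2).sum(1,keepdims=True))
    T=np.array(d['extrinsics']); v=np.c_[q[:,0],-q[:,1],-np.ones(len(q))]@T[:3,:3].T
    return T[:3,3],v
def plane(d,uv,z):
    o,v=ray(d,uv); return o+v*((z-o[2])/v[:,2])[:,None]
def proj(d,P):
    T=np.array(d['extrinsics']); c=(np.array(P,float).reshape(-1,3)-T[:3,3])@T[:3,:3]
    q=np.c_[c[:,0]/-c[:,2],-c[:,1]/-c[:,2]]; q=q*(1+d['k1']*(q**2).sum(1,keepdims=True))
    return q*[d['fx'],d['fy']]+[d['cx'],d['cy']]
E
python3 - <<'E'
from h import *
a=grab('top','t0');b=grab('side','s0')
for d in(a,b): print(d['fx'],d['cx'],d['cy'],d['k1'],np.round(d['extrinsics'],3).tolist())
print(manip.get_state())
cv2.imwrite('pics/both.png',np.vstack([cv2.imread('pics/t0.png')]))
E
```

```text
pics
492.5568056053333 252.2243951053396 189.70298088501679 -0.0396602892282224 [[-0.011, 0.99, -0.138, 0.275], [-1.0, -0.012, -0.005, 0.031], [-0.006, 0.138, 0.99, 1.865], [0.0, 0.0, 0.0, 1.0]]
444.7941119621785 248.28263212589343 202.190325079985 -0.06643599543433334 [[-0.891, 0.251, -0.378, -0.067], [-0.453, -0.47, 0.757, 1.208], [0.012, 0.846, 0.533, 0.882], [0.0, 0.0, 0.0, 1.0]]
{'clock': 0.1, 'qpos': array([-1.23800291e+00,  2.76522096e-01,  1.50602246e+00,  1.84636227e-05,
        1.36069295e+00, -1.21013125e-01]), 'qd': array([ 0.00039685, -0.00100168, -0.0009813 ,  0.00037747,  0.00012004,
       -0.00231583]), 'effort': array([ 1.44452159e-03, -4.17701018e+01, -2.46404994e+01, -6.99952898e-05,
        5.83266563e-03, -4.01855615e-06]), 'position': array([ 0.25191196, -0.51635097,  0.23052537]), 'ee_rot': array([-5.23841230e-04,  8.48052334e-01, -5.29911845e-01, -6.34075195e-04]), 'contact_force': array([ 0.14125096, -0.23181147,  0.05183949]), 'moment': array([ 0.05041285, -0.00911348,  0.0053128 ]), 'width': 0.08527042495386979}
```

View pics/t0.png

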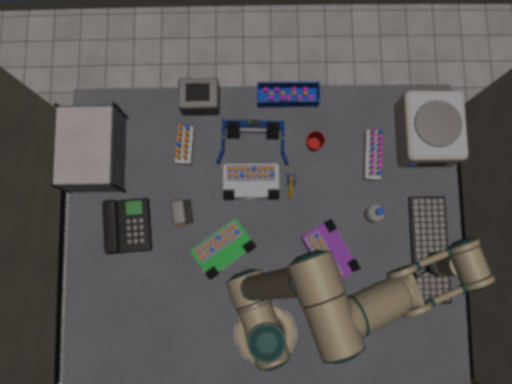

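View pics/s0.png

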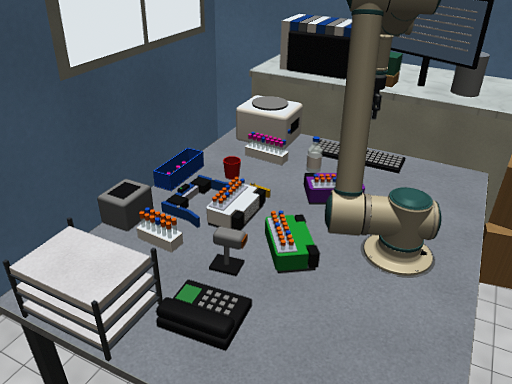

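The top view shows the white case at px (251,181), with black bumpers at (229,195) and (273,195). The blue frame is at (252,140) and the yellow bar at (291,186). The look-alikes are the green case at (222,248) and the purple one at (331,248). I choose the white one in front of the frame and check it in a close crop.

Run:
```python
from h import *
a=cv2.imread('pics/t0.png')[105:215,200:310]; b=cv2.imread('pics/s0.png')[160:260,155:285]
a=cv2.resize(a,(550,550),interpolation=cv2.INTER_CUBIC)
b=cv2.resize(b,None,fx=3.5,fy=3.5,interpolation=cv2.INTER_CUBIC)
cv2.imwrite('pics/c0.png',cv2.convertScaleAbs(a,alpha=1.3))
cv2.imwrite('pics/c1.png',b)
for n in('t0','s0'):
    d=load(n); im=np.asarray(d['frame'],np.uint8); hsv=cv2.cvtColor(im,cv2.COLOR_RGB2HSV)
    for nm,lo,hi in(('yel',(20,120,80),(32,255,255)),('blue',(100,120,50),(125,255,255)),('red',(0,160,60),(4,255,255)),('blk',(0,0,0),(180,255,38)),('wht',(0,0,150),(180,40,255))):
        m=cv2.inRange(hsv,lo,hi); k,l,s,c=cv2.connectedComponentsWithStats(m)
        for i in range(1,k):
            x,y=c[i]
            if s[i,4]>8 and ((n=='t0' and 200<x<330 and 105<y<215) or (n=='s0' and 150<x<290 and 150<y<260)): print(n,nm,s[i],c[i].round(1))
```

```text
t0 yel [289 179   4  19  49] [290.6 188.1]
t0 blue [222 120   6  15  54] [224.  125.9]
t0 blue [239 121  17   6  64] [244.9 124.1]
t0 blue [257 121  12   6  49] [262.7 123.7]
t0 blue [276 121   8  15  54] [281.1 126.3]
t0 blue [217 139   7  24  58] [220.8 151.3]
t0 blue [282 141   6  23  50] [283.5 152.6]
t0 red [307 132  17  18 175] [313.8 141.9]
t0 blk [181 109  38   5 162] [200.5 111.2]
t0 blk [227 122  12  16 167] [232.9 129.9]
t0 blk [267 123  12  16 168] [272.2 130.5]
t0 blk [269 191  10   8  69] [273.2 194.7]
t0 blk [224 192  10   7  63] [228.1 195. ]
s0 yel [253 184  17  13  43] [261.7 188.1]
s0 blue [ 153  147   51   44 1137] [177.9 168.9]
s0 blue [198 175  32  15 142] [216.1 183. ]
s0 blue [240 178   5   5  14] [242.2 179.8]
s0 blue [175 182  20  14  58] [185.2 189.4]
s0 blue [225 192   4   5  16] [226.8 193.8]
s0 blue [161 201  39  19 284] [177.2 210.3]
s0 blue [279 210   4   5  11] [280.3 211.7]
s0 blue [155 217   5   8  33] [157.  220.5]
s0 blue [275 222   5   6  20] [276.7 224.2]
s0 blue [286 230   5   6  18] [287.6 231.9]
s0 red [223 156  18  23 233] [231.4 165.6]
s0 blk [191 177  21  17 198] [202.2 184.1]
s0 blk [178 184  12   9  52] [183.3 188. ]
s0 blk [231 188  35  42 358] [246.1 212.3]
s0 blk [167 194  22  14 173] [178.6 200.4]
s0 blk [208 223  11   4  15] [212.7 224.5]
s0 blk [265 223  12  45 122] [270.4 245.4]
s0 wht [206 184  53  31 670] [236.6 200.6]
s0 wht [182 186  16  11  37] [189.3 191. ]
s0 wht [268 218  29  34 197] [279.4 239.2]
s0 wht [137 221  45  21 351] [159.2 231.6]
s0 wht [246 234   3  11  12] [247.7 239.2]
s0 wht [230 249   4   7  12] [230.8 251.8]
```

View pics/c0.png

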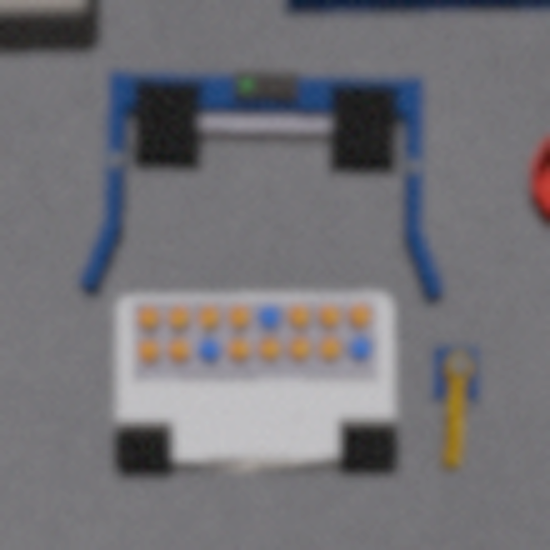

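View pics/c1.png

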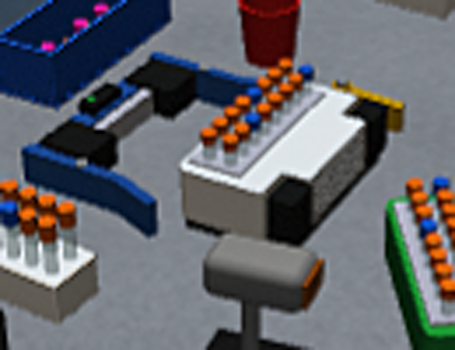

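The crops confirm the white case is correct. In the top crop its front edge is at row 291 and the bumpers end around row 470. The pad faces are at row ~168, the guides at columns 118 and 415, and the bar runs from hinge (458,360) to tip (452,465). Next I convert these to world coordinates.

```bash
cat >> h.py <<'E'
def edge(g,p,q,w=0):
    """subpixel strongest gradient along segment p->q (px u,v), sampled bilinearly"""
    n=int(np.hypot(*(np.array(q)-p))*10); t=np.linspace(0,1,n)[:,None]; s=(np.array(p)*(1-t)+np.array(q)*t).astype(np.float32)
    v=cv2.remap(g,s[None,:,0],s[None,:,1],cv2.INTER_LINEAR)[0].astype(float)
    dv=np.abs(np.gradient(cv2.GaussianBlur(v[:,None],(1,15),4)[:,0])); i=dv.argmax(); lo,hi=max(0,i-12),i+13
    return tuple((s[lo:hi]*dv[lo:hi,None]).sum(0)/dv[lo:hi].sum())
E
python3 - <<'E'
from h import *
a=load('t0'); im=np.asarray(a['frame'],np.uint8); g=im[:,:,0].astype(np.float32) # red
C=lambda x,y:(200+x/5-.4,105+y/5-.4)
def E(x0,y0,x1,y1,z): return plane(a,[edge(g,C(x0,y0),C(x1,y1))],z)[0].round(4)
print('front .069',[E(x,275,x,302,.069) for x in(150,200,250,310,360)])
print('left .069',[E(105,y,128,y,.069) for y in(330,360,400)])
print('right',[E(385,y,408,y,.069) for y in(330,360,400)])
print('bumpL front',[E(x,410,x,438,.069) for x in(130,145,158)],'R',[E(x,410,x,438,.069) for x in(355,370,382)])
print('bumpL in',[E(160,y,185,y,.069) for y in(440,450)],'R',[E(330,y,355,y,.069) for y in(440,450)])
print('bump rear low .013',[E(x,462,x,485,.013) for x in(130,145,158,355,370,382)])
print('guideL in .04',[E(119,y,134,y,.04) for y in(175,190,205)],'R',[E(398,y,412,y,.04) for y in(175,190,205)])
print('pad face top .042',[E(x,155,x,180,.042) for x in(150,165,180)],[E(x,155,x,180,.042) for x in(350,365,380)])
b=g-im[:,:,2].astype(np.float32); 
ys=np.argwhere(b>25); ys=ys[(ys[:,1]>284)&(ys[:,1]<298)&(ys[:,0]>172)&(ys[:,0]<205)]
print('bar px rows',ys[:,0].min(),ys[:,0].max()); P=plane(a,ys[:,::-1],.045)
for r in np.unique(ys[:,0]): print(r,P[ys[:,0]==r].mean(0).round(4)[:2],end=';')
print('flare tips',plane(a,[C(90,292),C(434,298)],.04).round(4),'cup',plane(a,[(314.5,141)],.075).round(3))
E
```

```text
front .069 [array([0.6267, 0.1229, 0.069 ]), array([0.6258, 0.0858, 0.069 ]), array([0.6265, 0.0487, 0.069 ]), array([0.626 , 0.0042, 0.069 ]), array([ 0.6259, -0.0329,  0.069 ])]
left .069 [array([0.5979, 0.149 , 0.069 ]), array([0.5754, 0.149 , 0.069 ]), array([0.5455, 0.1487, 0.069 ])]
right [array([ 0.5954, -0.0578,  0.069 ]), array([ 0.5729, -0.0582,  0.069 ]), array([ 0.543 , -0.0576,  0.069 ])]
bumpL front [array([0.5267, 0.1381, 0.069 ]), array([0.5266, 0.127 , 0.069 ]), array([0.5265, 0.1174, 0.069 ])] R [array([ 0.5259, -0.0276,  0.069 ]), array([ 0.5258, -0.0386,  0.069 ]), array([ 0.5257, -0.0475,  0.069 ])]
bumpL in [array([0.5153, 0.1088, 0.069 ]), array([0.5078, 0.1089, 0.069 ])] R [array([ 0.5138, -0.0171,  0.069 ]), array([ 0.5063, -0.0169,  0.069 ])]
bump rear low .013 [array([0.4963, 0.1415, 0.013 ]), array([0.4969, 0.1302, 0.013 ]), array([0.4964, 0.1203, 0.013 ]), array([ 0.496 , -0.0288,  0.013 ]), array([ 0.4964, -0.0402,  0.013 ]), array([ 0.4958, -0.0493,  0.013 ])]
guideL in .04 [array([0.7226, 0.143 , 0.04  ]), array([0.7109, 0.1432, 0.04  ]), array([0.6992
[... 234 characters left out ...]
011, 0.042 ])] [array([ 0.7228, -0.0278,  0.042 ]), array([ 0.7216, -0.0392,  0.042 ]), array([ 0.7218, -0.0506,  0.042 ])]
bar px rows 178 198
178 [ 0.5711 -0.0998];179 [ 0.5672 -0.1034];180 [ 0.5635 -0.1034];181 [ 0.5597 -0.1052];182 [ 0.5559 -0.1051];183 [ 0.5521 -0.105 ];184 [ 0.5483 -0.103 ];185 [ 0.5446 -0.103 ];186 [ 0.5408 -0.1029];187 [ 0.537  -0.1028];188 [ 0.5332 -0.1027];189 [ 0.5295 -0.1026];190 [ 0.5257 -0.1025];191 [ 0.522  -0.1025];192 [ 0.5182 -0.1024];193 [ 0.5144 -0.1023];194 [ 0.5107 -0.1022];195 [ 0.5069 -0.1003];196 [ 0.5032 -0.1002];197 [ 0.4994 -0.1001];198 [ 0.4957 -0.0982];flare tips [[ 0.6325  0.1696  0.04  ]
 [ 0.6247 -0.0896  0.04  ]] cup [[ 0.705 -0.194  0.075]]
```

Request:
apply_moves --commands '[0,0,0,0,0,1,0,0,0,0,0,1,0,0,0,0,0,1,0,0,0,0,0,0.29,-1,-0.26,0,0,0,0,-1,-0.26,0,0,0,0,-1,-0.26,0,0,0,0,-1,-0.26,0,0,0,0,-1,-0.26,0,0,0,0,-1,-0.26,0,0,0,0,-1,-0.26,0,0,0,0,-1,-0.26,0,0,0,0,-1,-0.26,0,0,0,0,-1,-0.26,0,0,0,0]' --jaw -1 --newtons 60

```text
clock: 1.5
position: [0.3418, -0.2187, 0.231]
ee_rot: [0.0, -0.693, 0.721, 0.0]
contact_force: [1.3, 0.6, -0.1]
width: 0.0003
```

Request:
apply_moves --commands '[-0.98,-0.26,0,0,0,0,-0.98,-0.26,0,0,0,0,-0.98,-0.26,0,0,0,0,-0.98,-0.26,0,0,0,0,-0.98,-0.26,0,0,0,0,-0.98,-0.26,0,0,0,0,-0.98,-0.26,0,0,0,0,-0.98,-0.26,0,0,0,0,-0.98,-0.26,0,0,0,0,-0.98,-0.26,0,0,0,0,-0.98,-0.26,0,0,0,0,-0.98,-0.26,0,0,0,0,0,0,0.93,0,0,0,0,0,0.93,0,0,0,0,0,0.93,0,0,0,0,0,0.93,0,0,0,0,0,0.93,0,0,0,0,0,0.93,0,0,0,0,0,0.93,0,0,0]'

```text
clock: 3.4
position: [0.4492, 0.1286, 0.0348]
ee_rot: [-0.0, -0.693, 0.721, 0.0]
contact_force: [0.0, 0.1, -0.2]
width: -0.0002
```

Request:
apply_moves --commands '[0,-0.3,0,0,0,0,0,-0.3,0,0,0,0,0,-0.3,0,0,0,0,0,-0.13,0,0,0,0,0,-0.13,0,0,0,0,0,-0.13,0,0,0,0]'

```text
clock: 4.0
position: [0.4825, 0.1274, 0.0362]
ee_rot: [-0.004, -0.693, 0.721, 0.004]
contact_force: [-14.9, 3.0, 12.1]
width: 0.0
```

Run:
```python
from h import *
grab('top','t1'); print(manip.get_state()['position'])
a=cv2.imread('pics/t1.png')[105:235,190:320]
cv2.imwrite('pics/c2.png',cv2.convertScaleAbs(cv2.resize(a,(585,585),interpolation=cv2.INTER_CUBIC),alpha=1.3))
```

```text
[0.48256121 0.12740668 0.0361003 ]
```

View pics/c2.png

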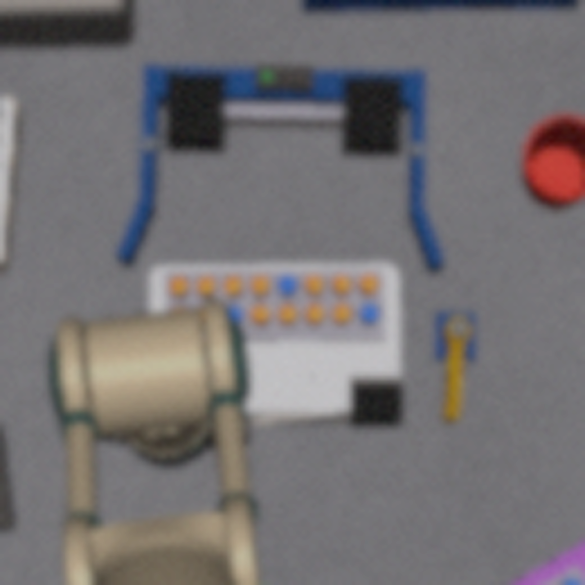

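The crop shows the wrist over the left bumper and contact just made. The case's front edge (row ~265), right side and right bumper (377,402) stay visible. Pushing on.

Request:
apply_moves --commands '[0,-0.1,0,0,0,0,0,-0.1,0,0,0,0,0,-0.1,0,0,0,0,0,-0.1,0,0,0,0]'

```text
clock: 4.45
position: [0.4941, 0.1282, 0.0359]
ee_rot: [-0.003, -0.692, 0.721, 0.005]
contact_force: [-10.8, 6.8, 6.4]
width: -0.0
```

Request:
apply_moves --commands '[0,1,0,0,0,0,0.93,0.17,0,0,0,0,0.93,0,0,0,0,0,0.93,0,0,0,0,0,0.93,0,0,0,0,0,0.93,0,0,0,0,0,0.93,0,0,0,0,0,0,-0.3,0,0,0,0,0,-0.3,0,0,0,0,0,-0.13,0,0,0,0,0,-0.13,0,0,0,0,0,-0.13,0,0,0,0,0,-0.13,0,0,0,0,0,-0.13,0,0,0,0,0,-0.13,0,0,0,0]'

```text
clock: 5.95
position: [0.4939, -0.0405, 0.0351]
ee_rot: [-0.005, -0.694, 0.72, 0.004]
contact_force: [-9.9, -6.2, 5.1]
width: -0.0002
```

```bash
cat > m.py <<'E'
from h import *
import sys
def meas(n):
    a=grab('top',n); im=np.asarray(a['frame'],np.uint8); hsv=cv2.cvtColor(im,cv2.COLOR_RGB2HSV)
    # bright greyish-white component around the case top
    m=((hsv[:,:,1]<35)&(hsv[:,:,2]>130)).astype(np.uint8)
    k,l,s,c=cv2.connectedComponentsWithStats(m)
    w=[i for i in range(1,k) if s[i,4]>60 and 215<c[i,0]<290 and 120<c[i,1]<215]
    return a,im,[(s[i].tolist(),c[i].round(1).tolist()) for i in w]
if __name__=='__main__':
    a,im,w=meas(sys.argv[1]); print(w)
    g=im[:,:,0].astype(np.float32)
    f0=float(sys.argv[2]) if len(sys.argv)>2 else .626
    # front edge scan
    ps=[]
    for y in np.arange(-.035,.13,.015):
        p,q=proj(a,[[f0-.022,y,.069],[f0+.025,y,.069]]); e=edge(g,p,q); ps.append(plane(a,[e],.069)[0])
    ps=np.array(ps); r=np.ones(len(ps),bool)
    for _ in range(4):
        k=np.polyfit(ps[r,1],ps[r,0],1); res=ps[:,0]-np.polyval(k,ps[:,1]); r=abs(res)<max(.002,np.median(abs(res))*1.5)
    print('front x at y=.04: %.4f yaw %.4f'%(np.polyval(k,.04),-k[0]),'res mm',(res*1e3).round(1))
    # black bumper corners / sides
    for nm,y0 in(('left',.149),('right',-.058)):
        o=[]
        for dx in(-.012,-.02,-.03,-.045,-.06,-.08):
            x=np.polyval(k,y0)+dx; p,q=proj(a,[[x,y0-.018,.069],[x,y0+.018,.069]]); P=plane(a,[edge(g,p,q)],.069)[0]; o.append(P[1])
        print(nm,np.round(o,4))
    print(manip.get_state()['position'].round(4),manip.get_state()['contact_force'].round(1))
E
python3 m.py t2
```

```text
[([224, 161, 32, 33, 471], [240.3, 182.7])]
front x at y=.04: 0.6384 yaw -0.0077 res mm [ -0.2   0.1  -0.   -0.3   0.2 -11.7   0.3   0.5  -0.    0.1  -0.   -0.5]
left [0.1484 0.1484 0.1484 0.149  0.149  0.1475]
right [-0.0586 -0.0588 -0.0588 -0.0614 -0.0473 -0.0715]
[ 0.4953 -0.0406  0.0351] [-7.  -3.7  0.1]
```

Request:
apply_moves --commands '[0,1,0,0,0,0,-0.94,0,0,0,0,0,-0.94,0,0,0,0,0,-0.94,0,0,0,0,0,-0.94,0,0,0,0,0,-0.94,0,0,0,0,0,-0.94,0,0,0,0,0,0,-0.4,0,0,0,0,0,-0.13,0,0,0,0,0,-0.13,0,0,0,0,0,-0.13,0,0,0,0,0,-0.13,0,0,0,0,0,-0.13,0,0,0,0,0,-0.13,0,0,0,0,0,-0.13,0,0,0,0]'

```text
clock: 7.5
position: [0.5094, 0.1282, 0.035]
ee_rot: [-0.004, -0.692, 0.722, 0.005]
contact_force: [-10.5, 6.1, 5.5]
width: 0.0
```

Request:
apply_moves --commands '[0,1,0,0,0,0,0.94,0,0,0,0,0,0.94,0,0,0,0,0,0.94,0,0,0,0,0,0.94,0,0,0,0,0,0.94,0,0,0,0,0,0.94,0,0,0,0,0,0,-0.27,0,0,0,0,0,-0.13,0,0,0,0,0,-0.13,0,0,0,0,0,-0.13,0,0,0,0,0,-0.13,0,0,0,0,0,-0.13,0,0,0,0,0,-0.13,0,0,0,0,0,-0.13,0,0,0,0]'

```text
clock: 9.0
position: [0.5088, -0.0412, 0.0351]
ee_rot: [-0.005, -0.694, 0.72, 0.004]
contact_force: [-9.8, -5.2, 4.9]
width: 0.0
```

```bash
python3 m.py t3 .65
```

```text
[([224, 157, 32, 32, 451], [239.6, 177.9])]
front x at y=.04: 0.6537 yaw -0.0118 res mm [ -0.3   0.2   0.  -21.8   0.1   0.    0.1  -0.2   0.1   0.1   0.   -0.2]
left [0.1497 0.1492 0.1469 0.148  0.1473 0.1484]
right [-0.0721 -0.0606 -0.0611 -0.0726 -0.0442 -0.0689]
[ 0.5101 -0.0413  0.035 ] [-6.4 -4.8  0.4]
```

Request:
apply_moves --commands '[0,1,0,0,0,0,-0.94,0,0,0,0,0,-0.94,0,0,0,0,0,-0.94,0,0,0,0,0,-0.94,0,0,0,0,0,-0.94,0,0,0,0,0,-0.94,0,0,0,0,0,0,-0.4,0,0,0,0,0,-0.14,0,0,0,0,0,-0.14,0,0,0,0,0,-0.14,0,0,0,0,0,-0.14,0,0,0,0,0,-0.14,0,0,0,0,0,-0.14,0,0,0,0,0,-0.14,0,0,0,0]'

```text
clock: 10.55
position: [0.5262, 0.1277, 0.035]
ee_rot: [-0.004, -0.692, 0.722, 0.005]
contact_force: [-9.7, 6.9, 6.1]
width: 0.0003
```

Request:
apply_moves --commands '[0,1,0,0,0,0,0.94,0,0,0,0,0,0.94,0,0,0,0,0,0.94,0,0,0,0,0,0.94,0,0,0,0,0,0.94,0,0,0,0,0,0.94,0,0,0,0,0,0,-0.24,0,0,0,0,0,-0.13,0,0,0,0,0,-0.13,0,0,0,0,0,-0.13,0,0,0,0,0,-0.13,0,0,0,0,0,-0.13,0,0,0,0,0,-0.13,0,0,0,0,0,-0.13,0,0,0,0]'

```text
clock: 12.05
position: [0.5248, -0.0419, 0.035]
ee_rot: [-0.005, -0.694, 0.72, 0.004]
contact_force: [-9.9, -5.4, 4.2]
width: -0.0
```

```bash
python3 m.py t4 .667
```

```text
[([224, 153, 33, 33, 481], [239.8, 173.3])]
front x at y=.04: 0.6699 yaw -0.0157 res mm [ -0.   -0.3   0.3  -0.4   0.1   0.1  -0.   -0.4   1.4 -22.1  -0.2  -0.6]
left [0.1482 0.1496 0.1554 0.146  0.1462 0.1475]
right [-0.0657 -0.0637 -0.0723 -0.0501 -0.0635 -0.0653]
[ 0.5261 -0.042   0.0351] [-6.8 -4.5 -0.2]
```

Request:
apply_moves --commands '[0,1,0,0,0,0,-0.94,0,0,0,0,0,-0.94,0,0,0,0,0,-0.94,0,0,0,0,0,-0.94,0,0,0,0,0,-0.94,0,0,0,0,0,-0.94,0,0,0,0,0,0,-0.33,0,0,0,0,0,-0.13,0,0,0,0,0,-0.13,0,0,0,0,0,-0.13,0,0,0,0,0,-0.13,0,0,0,0,0,-0.13,0,0,0,0,0,-0.13,0,0,0,0,0,-0.13,0,0,0,0]'

```text
clock: 13.6
position: [0.5373, 0.1275, 0.0352]
ee_rot: [-0.004, -0.692, 0.722, 0.006]
contact_force: [-11.2, 6.2, 6.5]
width: 0.0
```

Request:
apply_moves --commands '[0,1,0,0,0,0,0.94,0,0,0,0,0,0.94,0,0,0,0,0,0.94,0,0,0,0,0,0.94,0,0,0,0,0,0.94,0,0,0,0,0,0.94,0,0,0,0,0,0,-0.2,0,0,0,0,0,-0.13,0,0,0,0,0,-0.13,0,0,0,0,0,-0.13,0,0,0,0,0,-0.13,0,0,0,0,0,-0.13,0,0,0,0,0,-0.13,0,0,0,0,0,-0.13,0,0,0,0]'

```text
clock: 15.1
position: [0.5346, -0.0425, 0.0352]
ee_rot: [-0.005, -0.694, 0.72, 0.004]
contact_force: [-11.2, -5.6, 4.8]
width: -0.0003
```

```bash
python3 m.py t5 .682
```

```text
[([224, 150, 33, 33, 475], [239.8, 170.8])]
front x at y=.04: 0.6802 yaw -0.0209 res mm [ -0.3   0.3  -0.1   0.1 -11.9   0.2  -0.    0.1  -0.3  -0.2   0.3  -0.1]
left [0.1453 0.1463 0.1492 0.1559 0.1463 0.1461]
right [-0.0656 -0.0642 -0.0676 -0.0589 -0.0443 -0.057 ]
[ 0.5361 -0.0427  0.0352] [-6.5 -4.8  2. ]
```

Request:
apply_moves --commands '[0,1,0,0,0,0,-0.94,0,0,0,0,0,-0.94,0,0,0,0,0,-0.94,0,0,0,0,0,-0.94,0,0,0,0,0,-0.94,0,0,0,0,0,-0.94,0,0,0,0,0,0,-0.4,0,0,0,0,0,-0.13,0,0,0,0,0,-0.13,0,0,0,0,0,-0.13,0,0,0,0,0,-0.13,0,0,0,0,0,-0.13,0,0,0,0,0,-0.13,0,0,0,0,0,-0.13,0,0,0,0]'

```text
clock: 16.65
position: [0.5501, 0.127, 0.0352]
ee_rot: [-0.004, -0.692, 0.722, 0.006]
contact_force: [-11.5, 5.6, 6.9]
width: -0.0002
```

```bash
python3 m.py t6 .688
```

```text
[([245, 150, 35, 31, 493], [262.0, 169.8])]
front x at y=.04: 0.6875 yaw -0.0716 res mm [ -0.1   0.1  -0.3  -0.4 -11.5   0.5  -0.   -0.3   0.9   0.8   0.2  -1.4]
left [0.1419 0.1424 0.1423 0.1542 0.1497 0.1436]
right [-0.0677 -0.0679 -0.0693 -0.0469 -0.0654 -0.0622]
[0.5514 0.127  0.0352] [-7.9  6.8  2.6]
```

Request:
apply_moves --commands '[0,1,0,0,0,0,0.94,0,0,0,0,0,0.94,0,0,0,0,0,0.94,0,0,0,0,0,0.94,0,0,0,0,0,0.94,0,0,0,0,0,0.94,0,0,0,0,0,0,-0.25,0,0,0,0,0,-0.13,0,0,0,0,0,-0.13,0,0,0,0,0,-0.13,0,0,0,0,0,-0.13,0,0,0,0,0,-0.13,0,0,0,0,0,-0.13,0,0,0,0,0,-0.13,0,0,0,0]'

```text
clock: 18.2
position: [0.5493, -0.043, 0.0351]
ee_rot: [-0.005, -0.694, 0.72, 0.004]
contact_force: [-10.5, -5.3, 4.3]
width: 0.0001
```

```bash
python3 m.py t7 .696
```

```text
[([224, 146, 33, 32, 463], [240.2, 167.1])]
front x at y=.04: 0.6947 yaw -0.0096 res mm [ 21.9  22.5  -0.3   0.2 -11.6   0.3  -0.3   0.1   0.2  22.1  22.1  -0.2]
left [0.1449 0.1458 0.1462 0.1496 0.1572 0.1464]
right [-0.0655 -0.0659 -0.0664 -0.0628 -0.0708 -0.0586]
[ 0.5506 -0.0432  0.0351] [-6.6 -4.4  1. ]
```

Request:
apply_moves --commands '[0,1,0,0,0,0,-0.94,0,0,0,0,0,-0.94,0,0,0,0,0,-0.94,0,0,0,0,0,-0.94,0,0,0,0,0,-0.94,0,0,0,0,0,-0.94,0,0,0,0,0,0,-0.43,0,0,0,0,0,-0.13,0,0,0,0,0,-0.13,0,0,0,0,0,-0.13,0,0,0,0,0,-0.13,0,0,0,0,0,-0.13,0,0,0,0,0,-0.13,0,0,0,0,0,-0.13,0,0,0,0]'

```text
clock: 19.75
position: [0.5652, 0.1265, 0.0352]
ee_rot: [-0.004, -0.692, 0.722, 0.006]
contact_force: [-11.0, 7.1, 6.6]
width: 0.0001
```

Request:
apply_moves --commands '[0,1,0,0,0,0,0.94,0,0,0,0,0,0.94,0,0,0,0,0,0.94,0,0,0,0,0,0.94,0,0,0,0,0,0.94,0,0,0,0,0,0.94,0,0,0,0,0,0,-0.2,0,0,0,0,0,-0.13,0,0,0,0,0,-0.13,0,0,0,0,0,-0.13,0,0,0,0,0,-0.13,0,0,0,0,0,-0.13,0,0,0,0,0,-0.13,0,0,0,0,0,-0.13,0,0,0,0]'

```text
clock: 21.25
position: [0.5627, -0.0437, 0.0352]
ee_rot: [-0.005, -0.694, 0.72, 0.004]
contact_force: [-10.4, -5.9, 4.9]
width: 0.0003
```

```bash
python3 m.py t8 .707
```

```text
[([224, 142, 33, 33, 451], [240.5, 163.4])]
front x at y=.04: 0.7094 yaw -0.1176 res mm [ 14.5  14.3   3.6   1.4 -11.6  -1.5  -2.8  -4.3  -4.5   3.9   1.8   2.3]
left [0.1423 0.1429 0.1449 0.1449 0.1463 0.1554]
right [-0.066  -0.0669 -0.0723 -0.0456 -0.0433 -0.0657]
[ 0.564  -0.0438  0.0352] [-7.1 -5.1  1.3]
```

```bash
sed -i 's/f0-.022,y/f0-.010,y/; s/f0+.025,y/f0+.009,y/' m.py; sed -i "s/a=grab('top',n)/a=load(n) if n.startswith('old') else grab('top',n)/" m.py; cp pics/t8.npy pics/old8.npy; python3 m.py old8 .708
```

```text
[([224, 142, 33, 33, 451], [240.5, 163.4])]
front x at y=.04: 0.7085 yaw -0.0305 res mm [ 6.1  5.9  0.6 -0.2  0.2 -0.5 -0.5 -0.8  0.4  1.2 -0.1 -0.3]
left [0.1441 0.1449 0.1449 0.1458 0.1492 0.1597]
right [-0.0663 -0.0662 -0.0682 -0.0689 -0.0594 -0.0656]
[ 0.564  -0.0438  0.0352] [-7.1 -5.1  1.3]
```

Request:
apply_moves --commands '[0,1,0,0,0,0,-0.94,0,0,0,0,0,-0.94,0,0,0,0,0,-0.94,0,0,0,0,0,-0.94,0,0,0,0,0,-0.94,0,0,0,0,0,-0.94,0,0,0,0,0,0,-0.43,0,0,0,0,0,-0.13,0,0,0,0,0,-0.13,0,0,0,0,0,-0.13,0,0,0,0,0,-0.13,0,0,0,0,0,-0.13,0,0,0,0,0,-0.13,0,0,0,0]'

```text
clock: 22.7
position: [0.5744, 0.1261, 0.0353]
ee_rot: [-0.004, -0.692, 0.722, 0.006]
contact_force: [-11.5, 6.3, 6.1]
width: -0.0001
```

Request:
apply_moves --commands '[0,1,0,0,0,0,0.94,0,0,0,0,0,0.94,0,0,0,0,0,0.94,0,0,0,0,0,0.94,0,0,0,0,0,0.94,0,0,0,0,0,0.94,0,0,0,0,0,0,-0.24,0,0,0,0,0,-0.13,0,0,0,0,0,-0.13,0,0,0,0,0,-0.13,0,0,0,0,0,-0.13,0,0,0,0,0,-0.13,0,0,0,0,0,-0.1,0,0,0,0]'

```text
clock: 24.1
position: [0.5679, -0.0436, 0.0354]
ee_rot: [-0.005, -0.694, 0.72, 0.004]
contact_force: [-11.9, -5.2, 8.3]
width: 0.0006
```

```bash
python3 m.py t9 .718
```

```text
[([225, 140, 32, 33, 452], [240.6, 161.4])]
front x at y=.04: 0.7164 yaw -0.0484 res mm [ 1.4  3.  -0.3 -0.1 -0.2 -0.7 -1.4 -0.5 -0.3  1.   1.5 -0.5]
left [0.1423 0.1438 0.1431 0.1446 0.1458 0.1537]
right [-0.0669 -0.0672 -0.0669 -0.0567 -0.0646 -0.0522]
[ 0.5689 -0.0438  0.0354] [-9.4 -4.8  4.8]
```

Request:
apply_moves --commands '[0,-0.1,0,0,0,0,0,-0.1,0,0,0,0,0,-0.1,0,0,0,0]'

```text
clock: 24.45
position: [0.5773, -0.0447, 0.0353]
ee_rot: [-0.005, -0.694, 0.72, 0.004]
contact_force: [-10.5, -5.4, 5.8]
width: 0.0001
```

Request:
apply_moves --commands '[0,1,0,0,0,0,-0.94,0,0,0,0,0,-0.94,0,0,0,0,0,-0.94,0,0,0,0,0,-0.94,0,0,0,0,0,-0.94,0,0,0,0,0,-0.94,0,0,0,0,0,0,-0.4,0,0,0,0,0,-0.13,0,0,0,0,0,-0.13,0,0,0,0,0,-0.13,0,0,0,0,0,-0.13,0,0,0,0]'

```text
clock: 25.65
position: [0.5815, 0.1261, 0.0352]
ee_rot: [-0.004, -0.692, 0.722, 0.005]
contact_force: [-10.0, 6.4, 5.4]
width: -0.0003
```

Request:
apply_moves --commands '[0,-0.1,0,0,0,0,0,-0.1,0,0,0,0]'

```text
clock: 25.85
position: [0.5881, 0.1256, 0.035]
ee_rot: [-0.003, -0.692, 0.722, 0.005]
contact_force: [-10.3, 7.6, 4.6]
width: 0.0001
```

```bash
python3 m.py t10 .725;  python3 - <<'E'
from h import *
a=cv2.imread('pics/t10.png')[105:215,200:310]
cv2.imwrite('pics/c3.png',cv2.convertScaleAbs(cv2.resize(a,(550,550),interpolation=cv2.INTER_CUBIC),alpha=1.3))
E
```

```text
[([245, 139, 35, 31, 476], [262.2, 159.1])]
front x at y=.04: 0.7274 yaw -0.0402 res mm [-0.4 -0.2 -0.1  0.1 -8.5 -0.2  0.6  0.7  0.7  0.2 -0.2 -1.1]
left [0.1395 0.1407 0.1416 0.1571 0.149  0.1349]
right [-0.0677 -0.0682 -0.0681 -0.0677 -0.0673 -0.0695]
[0.5891 0.1255 0.035 ] [-7.8  6.1  1.5]
```

View pics/c3.png

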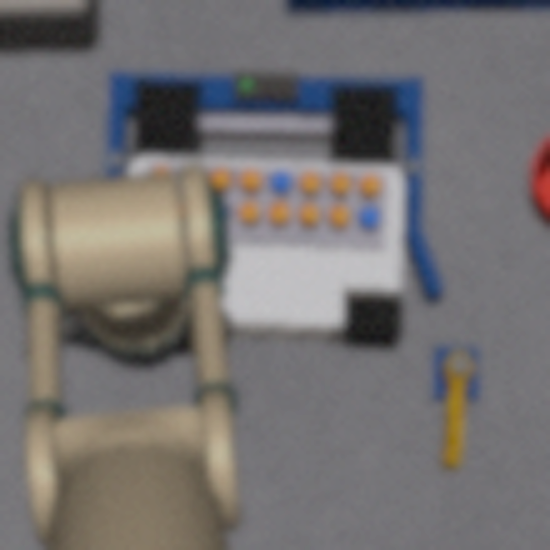

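The crop shows the case inside the guides, with its front at row ~155 just short of the pads. It is parallel to the frame. Now I close the gap gently, feeling for force.

Request:
apply_moves --commands '[0,1,0,0,0,0,0.94,0,0,0,0,0,0.94,0,0,0,0,0,0.94,0,0,0,0,0,0.94,0,0,0,0,0,0.94,0,0,0,0,0,0.94,0,0,0,0,0,0,-0.27,0,0,0,0,0,-0.12,0,0,0,0,0,-0.12,0,0,0,0,0,-0.12,0,0,0,0,0,-0.12,0,0,0,0,0,-0.12,0,0,0,0,0,-0.1,0,0,0,0]'

```text
clock: 27.3
position: [0.5794, -0.0433, 0.0356]
ee_rot: [-0.005, -0.694, 0.72, 0.005]
contact_force: [-12.8, -2.3, 9.2]
width: 0.0002
```

Request:
apply_moves --commands '[0,-0.06,0,0,0,0,0,-0.06,0,0,0,0]'

```text
clock: 27.5
position: [0.5829, -0.0444, 0.0356]
ee_rot: [-0.005, -0.694, 0.72, 0.004]
contact_force: [-12.1, -4.8, 8.0]
width: -0.0003
```

Still sliding at ~12 N; continue by small steps.

Request:
apply_moves --commands '[0,-0.06,0,0,0,0,0,-0.06,0,0,0,0]'

```text
clock: 27.7
position: [0.5866, -0.0452, 0.0355]
ee_rot: [-0.006, -0.694, 0.72, 0.004]
contact_force: [-12.9, -5.5, 8.5]
width: 0.0001
```

Request:
apply_moves --commands '[0,1,0,0,0,0,-0.94,0,0,0,0,0,-0.94,0,0,0,0,0,-0.94,0,0,0,0,0,-0.94,0,0,0,0,0,-0.94,0,0,0,0,0,-0.94,0,0,0,0,0,0,-0.3,0,0,0,0,0,-0.13,0,0,0,0,0,-0.13,0,0,0,0,0,-0.13,0,0,0,0,0,-0.1,0,0,0,0,0,-0.06,0,0,0,0]'

```text
clock: 29.0
position: [0.5889, 0.1242, 0.0357]
ee_rot: [-0.005, -0.692, 0.722, 0.005]
contact_force: [-15.5, 3.4, 12.7]
width: 0.0004
```

Request:
apply_moves --commands '[0,-0.05,0,0,0,0,0,-0.05,0,0,0,0]'

```text
clock: 29.2
position: [0.5909, 0.1247, 0.0357]
ee_rot: [-0.005, -0.692, 0.722, 0.006]
contact_force: [-14.3, 5.7, 10.0]
width: -0.0001
```

Request:
apply_moves --commands '[0,-0.05,0,0,0,0,0,0,0,0,0,0]'

```text
clock: 29.4
position: [0.5933, 0.1252, 0.0357]
ee_rot: [-0.004, -0.692, 0.722, 0.006]
contact_force: [-12.3, 5.5, 9.6]
width: -0.0002
```

```bash
python3 m.py t11 .731
```

```text
[([245, 137, 35, 31, 481], [262.2, 157.2])]
front x at y=.04: 0.7345 yaw -0.0203 res mm [-1.1 -1.   1.1  1.2 -9.6  0.3  0.1 -0.   0.3  0.2 -0.1 -0.8]
left [0.1391 0.1416 0.1489 0.1415 0.1635 0.1417]
right [-0.067  -0.0677 -0.0681 -0.0676 -0.0669 -0.0689]
[0.5933 0.1252 0.0357] [-12.4   5.6   9.4]
```

Request:
apply_moves --commands '[0,-0.05,0,0,0,0,0,-0.05,0,0,0,0]'

```text
clock: 29.65
position: [0.594, 0.1253, 0.0356]
ee_rot: [-0.006, -0.692, 0.722, 0.007]
contact_force: [-17.5, 6.4, 15.0]
width: 0.0001
```

Request:
apply_moves --commands '[0,-0.05,0,0,0,0,0,0,0,0,0,0]'

```text
clock: 29.85
position: [0.5939, 0.1253, 0.0357]
ee_rot: [-0.007, -0.692, 0.722, 0.008]
contact_force: [-19.0, 5.5, 14.5]
width: -0.0001
```

Left stopped at 0.594 with the force rising: home at that end. Now the right.

Request:
apply_moves --commands '[0,1,0,0,0,0,0.94,0,0,0,0,0,0.94,0,0,0,0,0,0.94,0,0,0,0,0,0.94,0,0,0,0,0,0.94,0,0,0,0,0,0.94,0,0,0,0,0,0,-0.33,0,0,0,0,0,-0.12,0,0,0,0,0,-0.12,0,0,0,0,0,-0.12,0,0,0,0,0,-0.08,0,0,0,0,0,0,0,0,0,0]'

```text
clock: 31.15
position: [0.5869, -0.0437, 0.0356]
ee_rot: [-0.003, -0.694, 0.72, 0.003]
contact_force: [-7.8, -1.5, 5.7]
width: -0.0
```

Request:
apply_moves --commands '[0,-0.05,0,0,0,0,0,-0.05,0,0,0,0]'

```text
clock: 31.35
position: [0.5868, -0.0437, 0.0356]
ee_rot: [-0.005, -0.694, 0.72, 0.005]
contact_force: [-15.3, -1.8, 11.9]
width: -0.0001
```

Request:
apply_moves --commands '[0,-0.05,0,0,0,0,0,0,0,0,0,0]'

```text
clock: 31.55
position: [0.5881, -0.0441, 0.0356]
ee_rot: [-0.006, -0.694, 0.72, 0.005]
contact_force: [-13.3, -3.6, 10.4]
width: 0.0003
```

Request:
apply_moves --commands '[0,-0.05,0,0,0,0,0,0,0,0,0,0]'

```text
clock: 31.75
position: [0.588, -0.0441, 0.0356]
ee_rot: [-0.007, -0.694, 0.72, 0.006]
contact_force: [-16.8, -3.4, 13.0]
width: 0.0001
```

Request:
apply_moves --commands '[0,-0.05,0,0,0,0,0,0,0,0,0,0]'

```text
clock: 31.95
position: [0.5879, -0.0441, 0.0356]
ee_rot: [-0.008, -0.694, 0.72, 0.007]
contact_force: [-20.6, -3.5, 14.4]
width: 0.0001
```

Request:
apply_moves --commands '[0,1,0,0,0,0,-0.94,0,0,0,0,0,-0.94,0,0,0,0,0,-0.94,0,0,0,0,0,-0.94,0,0,0,0,0,-0.94,0,0,0,0,0,-0.94,0,0,0,0,0,0,-0.33,0,0,0,0,0,-0.12,0,0,0,0,0,-0.12,0,0,0,0,0,-0.12,0,0,0,0,0,-0.08,0,0,0,0,0,-0.05,0,0,0,0,0,0,0,0,0,0]'

```text
clock: 33.35
position: [0.5941, 0.1241, 0.0357]
ee_rot: [-0.004, -0.692, 0.722, 0.004]
contact_force: [-9.8, 2.1, 8.6]
width: -0.0004
```

Request:
apply_moves --commands '[0,-0.05,0,0,0,0,0,-0.05,0,0,0,0,0,0,0,0,0,0]'

```text
clock: 33.65
position: [0.594, 0.1241, 0.0357]
ee_rot: [-0.006, -0.692, 0.722, 0.006]
contact_force: [-16.2, 3.3, 13.2]
width: -0.0001
```

Request:
apply_moves --commands '[0,-0.05,0,0,0,0,0,-0.02,0,0,0,0,0,0,0,0,0,0]'

```text
clock: 33.95
position: [0.5939, 0.1241, 0.0357]
ee_rot: [-0.008, -0.692, 0.722, 0.008]
contact_force: [-19.6, 1.9, 16.2]
width: 0.0001
```

Both ends are felt home: left at x 0.594 and right at 0.588, force rising to about 20 N with no motion. The slope between them is 0.036 rad, which matches the frame's yaw. Now the lock bar: retreat, lift, go outside it and descend.

Request:
apply_moves --commands '[0,0.95,0,0,0,0,0,0.95,-0.93,0,0,0,0,0.95,-0.93,0,0,0,0.99,0,-0.93,0,0,0,0.99,0,0,0,0,0,0.99,0,0,0,0,0,0.99,0,0,0,0,0,0.99,0,0,0,0,0,0.99,0,0,0,0,0,0.99,0,0,0,0,0,0.99,0,0,0,0,0,0.99,0,0,0,0,0]'

```text
clock: 35.15
position: [0.5083, -0.1416, 0.1198]
ee_rot: [-0.0, -0.692, 0.722, -0.0]
contact_force: [0.4, 0.1, 0.7]
width: 0.0
```

```bash
python3 m.py t12 .733;  python3 - <<'E'
from h import *
d=load('t12')
a=cv2.imread('pics/t12.png')[105:225,200:320]
cv2.imwrite('pics/c4.png',cv2.convertScaleAbs(cv2.resize(a,(600,600),interpolation=cv2.INTER_CUBIC),alpha=1.3))
for n,p in(('H',[.571,-.106,.045]),('tip',[.496,-.1,.045])): print(n,(proj(d,p)[0]-[200,105])*5)
E
```

```text
[([225, 136, 55, 32, 746], [252.4, 156.1])]
front x at y=.04: 0.7356 yaw -0.0262 res mm [-1.  -0.6 -0.1  0.9 -9.   0.6  0.8  0.7  0.   0.1 -0.1 -1.3]
left [0.1391 0.1412 0.1423 0.143  0.1444 0.1458]
right [-0.0667 -0.0677 -0.0677 -0.0677 -0.0672 -0.0674]
[ 0.5089 -0.1462  0.1199] [ 0.9 -3.5  0.6]
H [455.80082111 365.0060252 ]
tip [449.94543195 464.59759904]
```

View pics/c4.png

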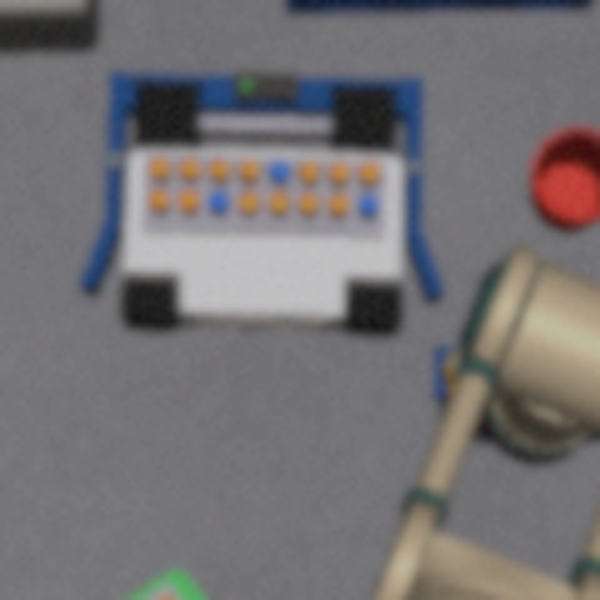

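The crop shows the case seated, with its front edge straight along the pads at row ~148 and both bumpers visible. The gripper is to the right of the bar. Next I descend and sweep the bar.

Request:
apply_moves --commands '[0,0,0.82,0,0,0,0,0,0.82,0,0,0,0,0,0.82,0,0,0,0,0,0.8,0,0,0,-0.35,-0.08,0,0,0,0,-0.35,-0.08,0,0,0,0,-0.29,0.06,0,0,0,0,-0.29,0.06,0,0,0,0,-0.29,-0.02,0,0,0,0,-0.29,-0.02,0,0,0,0,-0.27,-0.11,0,0,0,0,-0.27,-0.11,0,0,0,0]'

```text
clock: 36.4
position: [0.5207, -0.0671, 0.0221]
ee_rot: [-0.0, -0.693, 0.721, -0.0]
contact_force: [-0.6, -1.3, -0.6]
width: 0.0
```

Request:
apply_moves --commands '[-0.23,-0.18,0,0,0,0,-0.23,-0.18,0,0,0,0,-0.19,-0.31,0,0,0,0,-0.19,-0.31,0,0,0,0,0,-0.1,0,0,0,0]'

```text
clock: 36.9
position: [0.5555, -0.043, 0.0218]
ee_rot: [0.001, -0.693, 0.721, -0.0]
contact_force: [-2.0, 1.3, 0.1]
width: -0.0
```

Request:
apply_moves --commands '[0,-0.1,0,0,0,0,0,-0.1,0,0,0,0,0,0,0,0,0,0]'

```text
clock: 37.2
position: [0.5568, -0.0435, 0.0216]
ee_rot: [-0.002, -0.693, 0.721, 0.003]
contact_force: [-6.9, 1.8, 4.0]
width: 0.0
```

The bar is against its stop. Back off, lift clear and look.

Request:
apply_moves --commands '[0,-0.1,0,0,0,0,0,0,0,0,0,0,0,0.6,0,0,0,0,0,0.9,0,0,0,0,0,0.6,-0.9,0,0,0,0,0,-1,0,0,0,0,0,-1,0,0,0,0.9,0.8,-1,0,0,0,0.9,0.8,-1,0,0,0,0.9,0.8,0,0,0,0,0.9,0,0,0,0,0,0.9,0,0,0,0,0,0.9,0,0,0,0,0,0,0,0,0,0,0]'

```text
clock: 38.6
position: [0.4224, -0.2045, 0.1694]
ee_rot: [-0.0, -0.692, 0.722, -0.002]
contact_force: [-0.0, 0.3, -0.5]
width: 0.0001
```

```bash
python3 m.py t13 .733;  python3 - <<'E'
from h import *
grab('side','s13')
a=cv2.imread('pics/t13.png')[105:225,200:320]; b=cv2.imread('pics/s13.png')[150:240,155:275]
a=cv2.resize(a,(480,480),interpolation=cv2.INTER_CUBIC);b=cv2.resize(b,(320,240),interpolation=cv2.INTER_CUBIC)
v=np.zeros((480,800,3),np.uint8);v[:,:480]=a;v[:240,480:]=b
cv2.imwrite('pics/c5.png',cv2.convertScaleAbs(v,alpha=1.3))
d=load('t13'); im=np.asarray(d['frame'],np.uint8).astype(int); m=(im[:,:,0]-im[:,:,2]>30); m[:165]=0;m[:,:255]=0;m[215:]=0;m[:,310:]=0
p=np.argwhere(m)[:,::-1]; 
P=plane(d,p,.045)[:,:2]; P=P[(P[:,1]<0)&(P[:,1]>-.13)&(P[:,0]<.6)&(P[:,0]>.53)]
c=P.mean(0); w=np.linalg.svd(P-c)[2][0]; print(len(P),c,P.min(0),P.max(0),'bar dir vs +y',np.arctan2(-w[0]*np.sign(w[1]),abs(w[1])))
E
```

```text
[([225, 136, 55, 32, 748], [252.4, 156.1])]
front x at y=.04: 0.7356 yaw -0.0253 res mm [-1.2 -0.4  0.3  0.8 -9.1  0.3  0.7  0.6 -0.   0.1 -0.3 -1. ]
left [0.1391 0.1412 0.1424 0.143  0.1441 0.1458]
right [-0.067  -0.0676 -0.0677 -0.0673 -0.0672 -0.0674]
[ 0.4219 -0.2025  0.1691] [-0.1  0.8  0.8]
75 [ 0.57261133 -0.06885867] [ 0.56339278 -0.10897362] [ 0.57944393 -0.03432158] bar dir vs +y -0.07968948310571648
```

View pics/c5.png

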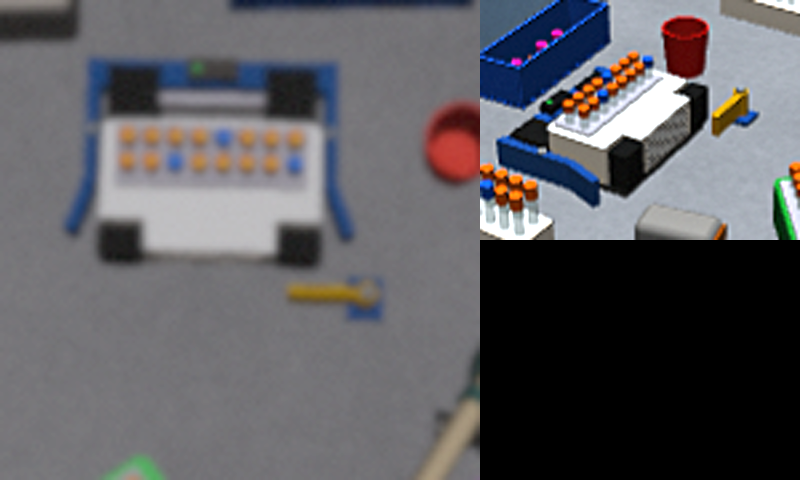

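The picture shows the bar across behind the right bumper, from (290,293) to the hinge at (368,291). The case is seated and unmoved, and the cup and racks are in place. Handing in.

```bash
python3 -c "
from rig import manip
print(manip.sign_off())"
```

```text
the job is handed in; nothing more can be done
None
```

The incubator is docked against both stop pads and the lock bar is shut. I handed the job in at about 38.7 s of the 72 s allowed; the sign-off gives no verdict.

- **Walking:** I pushed the two rear bumpers in turn, about 10–12 N sideways while it slid. The highest end-of-move reading was 25–26 N in total, against the 35 N limit; force is only reported at the end of each move.
- **Home:** Both ends were felt home. The tool stopped at x 0.594 m on the left and 0.588 m on the right, with force rising to about 20 N and no motion. I re-checked the left after the right, and it held. The slope between the two stops, about 0.036 rad, matches the frame's measured turn.
- **Lock bar:** I swung it shut until it met its stop, at about 7 N. In the last picture it lies within about 0.04 rad of fully shut, which is the noise of the measurement.
- **Last checks:** The incubator stayed put while the bar was closed (front edge at x 0.7356 m before and after). It is centred to within about 1 mm. In the last crops the nearby cup and orange rack looked undisturbed; I did not check the other items again. The arm was well clear of everything.
- **Disagreements:**
  - My first camera estimate put the pad faces about 9 mm too near, because I had used the wrong height for their visible edge; I corrected it and confirmed it by feel.
  - The last camera reading of the incubator's turn (−0.025 rad) is less sure than the felt value, because the black pads disturb that edge.

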